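Open the hose-tail valve of the laundry supply manifold

ROBOT

A 6-joint arm with a two-finger parallel gripper is mounted at the origin on a cart in front of the work surface, level with it; the furniture and walls round the work are solid. World frame = base frame: x ahead of the robot, y to its left, z up, the work surface at z = 0. Lengths are in m, angles in rad, forces in N, time in s.
With the tool pointing down it reaches from about 0.35 to 0.95 m from the base axis. Payload 17.4 kg.
Tool frame: the origin (TCP) lies on the front face of the gripper's body, between the roots of the fingers; the fingertips stand 84 mm ahead of it and the grasp point (between the pads) lies 65 mm ahead of it; z points along the fingers, y is the line along which they close (so a half turn about z gives the same grasp; the last joint's range is limited). The gripper opens to 93 mm and grips with 3 to 60 N. Pads are 15 mm wide; open, the fingers measure 128 mm over their backs; the gripper's body (75 mm by 188 mm) begins 65 mm behind the grasp point.
Start: joints at [1.228, 0.116, 1.442, -0, 1.584, -0.038], TCP at [0.203, 0.644, 0.303] pointing down, gripper open.
Joint ranges: [-2.83, 2.83], [-0.83, 2.19], [0.07, 2.5], [-1.14, 4.28], [0.01, 3], [-2.97, 2.97]. Speed limits (rad/s): [1.89, 1.89, 2.22, 3.14, 3.14, 3.14].

INTERFACE

Orientations are given as [roll, pitch, yaw] about the fixed x, y, z axes, in that order (R = Rz(yaw) Ry(pitch) Rx(roll)).
In Python, from plant import * gives the robot as it stands.
- The arm moves only by the shell command python3 -m jog 'ROWS'. ROWS is JSON, a list of rows, each an object with "translation": the shift along the tool's x, y, z in m, a list of three; "delta_rot": the turn, a rotation vector about the tool's x, y, z in degrees, a list of three; "grip": the opening in per cent of the stroke, from 0 (shut) to 100 (fully open). In form: [{"translation": [dx, dy, dz], "delta_rot": [rx, ry, rz], "grip": grip}, ...]. A call has 1 to 10 rows; each row is the pose to reach, as a shift and turn from the pose commanded when the call began, along the tool's axes at that moment; what a row does not reach only later rows make up. A row lasts 1/10 s, in which the tool goes at most 50 mm and 8.59 degrees, less where a joint would pass 70% of its speed; a pose out of reach is approached as far as the arm can. A call with a gripper value outside its range is refused whole. The fingers move at their own pace and stop on an object; the grip force is fixed at half the most. Time passes only in rows, so rows that repeat a pose let the fingers close. It gives the time, the measured TCP pose, the force, the opening and the grip force at its end, in the units of the state.
- observe(): the state, without advancing time (a new reading comes with each control period).
- snapshot(name): name is "scene" or "side" or "wrist"; returns the picture (420x560x3 uint8, red, green, blue); there is no depth.
- camera_model(name): a dict with "fx", "fy", "cx", "cy" (pixels), "R" (3x3) and "t" (3): a world point X has camera coordinates R X + t; the wrist camera has in their place "T_tool_cam" (4x4, takes a point from camera to tool coordinates, whose origin is the TCP and whose axes are the flange's). Camera axes: x right, y down, z forward; pixel columns grow to the right and rows downward; lengths in m; the calibration is good to about 2 mm. The wrist camera is an equidistant fisheye: a pixel r from the principal point sees the ray r / f radians off the axis. A picture is of the moment at which its call begins: read the wrist's pose just before it. camera_model takes no time and is no camera call.
- close_job(): hands the job in; it is judged then, once.
The state is a dict: "time_s": time; "joint_positions": joint angles; "dq": joint speeds; "joint_torque": joint torques, N m; "ee_pos": TCP position; "ee_rot": TCP orientation; "contact_force": force on the tool from outside, world axes, zero at the start; "moment": the same for the moment, N m; "width": finger opening in m; "finger_force": force on a finger pad.
Only numpy, scipy, OpenCV 4.12 (cv2) and the standard library are available. Lean on these libraries where they do the work, as an engineer would, in place of code of your own. Each camera call takes 0.05 s, during which the arm holds its last target. There are 200 camera calls.

TASK

The washing machine's supply manifold, a board with two brass handwheel valves, is fixed to the worktop. Open the valve that has the long barbed hose tail as its outlet: turn its handwheel anticlockwise (seen from above) until it stops, fully open, letting the hand rise with the stem, then let go. Leave the valve with the short blind cap shut.

Things in the scene. Friction and masses are not known exactly. Their poses are not given: they have to be found in the camera images.
- hose_wheel (a joint): angle (rad) of the wheel to open, on the valve whose outlet is a slim barbed hose tail reaching 86 mm from the wheel's axis, away from the copper pipe. 0 shut, 1.4 fully open at its stop, growing anticlockwise from above; starts between 0 and 0.15. Wheel and stem rise together 14 mm per rad (20 mm in all). Needs about 0.4 N m; stays where left.
- hose_hub (a point): centre of that wheel, on its vertical axis at mid-height of the rim, 113 mm above the worktop when shut, 133 mm open. Dark steel, four spokes, 50 mm outside diameter, rim 11 mm thick, round: grip across the rim from above at any yaw. Hub nut stands 11 mm above this point; below the rim is only stem and a 33 mm wide bonnet, so fingers may reach 25 mm below this point.
- capped_wheel (a joint): angle (rad) of the other wheel, the same in shape, size and motion, on the valve whose outlet is a short, wide, round blind cap ending 50 mm from the wheel's axis. It is shut (0) and must stay shut.
- capped_hub (a point): centre of the other wheel at mid-height of its rim, 113 mm above the worktop. The two wheels stand side by side, 170 mm apart, on a plywood board (150x310x18 mm) with a copper pipe along its back (far side); which one is at the left varies. A wall cabinet overhangs from 0.53 m up, its front about 0.57 m ahead of the robot: swing sideways with the arm drawn in.

How it is judged:
By the outcome, as a careful person would: the job done as asked, in the order asked, and still so for the second after the job is handed in, with the robot touching nothing.
It also fails if it takes over 32 s, if anything falls off the work surface, if the arm or the gripper's body presses on something with over 40 N, if the wrist force passes 120 N, or if a joint passes its speed limit or range.

## Working session

There is one attempt and no reset: what is moved stays moved. The work goes in short steps, Python scripts to look and compute and a shell command to move; the robot and the scene stay as the last step left them, time stands still between calls to the robot, and variables do not carry over. Pictures are saved under pics/ and viewed, at most 10 in all, crops included, and the job is handed in when it is done.

```bash
mkdir -p pics; python3 - <<'E'
from plant import *
import cv2,numpy as np
s=observe();print(s['time_s'],s['ee_pos'],s['ee_rot'],s['width'])
a=snapshot("scene");b=snapshot("side")
cv2.imwrite('pics/scene.png',a[:,:,::-1]);cv2.imwrite('pics/side.png',b[:,:,::-1])
for n in("scene","side","wrist"):print(n,camera_model(n))
E
```

```text
0.0 [0.20255019 0.64377211 0.30198294] [-3.14040747e+00 -1.91074067e-05  2.83674635e+00] 0.09274804696746317
scene {'fx': 529.7990895878473, 'fy': 529.7990895878473, 'cx': 269.6109950112862, 'cy': 214.1419492812617, 'R': array([[ 0.54245185, -0.84003262,  0.00954903],
       [-0.32769226, -0.22204655, -0.91832081],
       [ 0.77353977,  0.49501569, -0.39572175]]), 't': array([-0.22244484,  0.30191573,  0.5861554 ])}
side {'fx': 469.69784414877336, 'fy': 469.69784414877336, 'cx': 279.1583166975897, 'cy': 212.44699596160882, 'R': array([[ 0.89191801, -0.45209381, -0.00966753],
       [-0.18132589, -0.33798222, -0.92351986],
       [ 0.41425016,  0.82545697, -0.38342874]]), 't': array([-0.36634809,  0.21972064,  0.68503643])}
wrist {'fx': 325.19226210127806, 'fy': 325.19226210127806, 'cx': 280.96529323765833, 'cy': 210.47147486557697, 'T_tool_cam': array([[ 1.16779023e-03, -9.53735762e-01, -3.00643863e-01,
         8.47187145e-02],
       [ 9.99999246e-01,  1.22770566e-03, -1.03692184e-05,
         4.43684618e-05],
       [ 3.78991666e-04, -3.00643624e-01,  9.53736477e-01,
        -8.24026974e-02],
       [ 0.00000000e+00,  0.00000000e+00,  0.00000000e+00,
         1.00000000e+00]])}
```

View pics/scene.png

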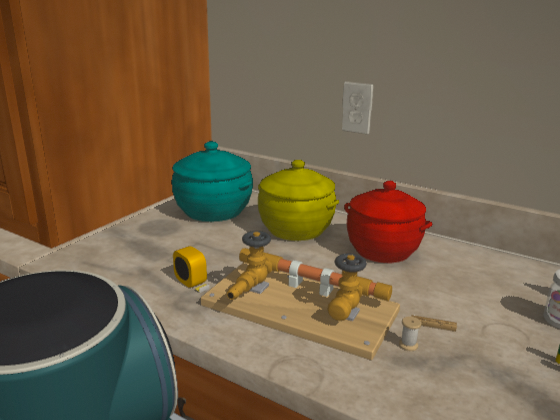

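View pics/side.png

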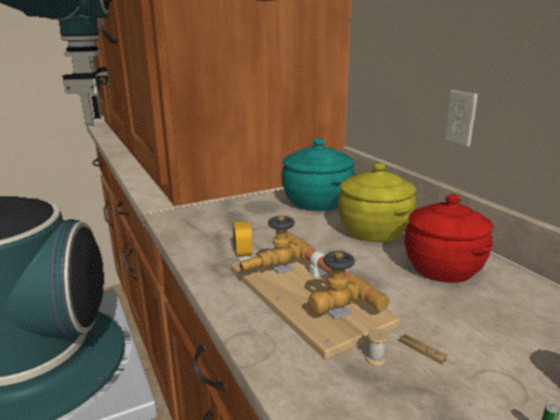

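The hose-tail valve is the left one: its wheel is at scene (257,240) and side (281,224), with the slim tail ending at scene (232,293). The capped wheel is at scene (350,264) and side (339,262).

```bash
cat > h.py <<'E'
import numpy as np,cv2
from plant import *
from scipy.spatial.transform import Rotation as Ro
def ray(n,u,v):
    c=camera_model(n);R=c['R'];d=R.T@np.array([(u-c['cx'])/c['fx'],(v-c['cy'])/c['fy'],1]);return -R.T@c['t'],d/np.linalg.norm(d)
def plane(n,u,v,z):
    o,d=ray(n,u,v);return o+d*(z-o[2])/d[2]
def tri(p,q):
    A=0;b=0
    for n,(u,v) in (("scene",p),("side",q)):
        o,d=ray(n,u,v);P=np.eye(3)-np.outer(d,d);A=A+P;b=b+P@o
    return np.linalg.solve(A,b)
E
python3 - <<'E'
from h import *
W={}
for n,g in (("scene",[(257,240),(350,264)]),("side",[(281,224),(339,262)])):
    im=cv2.imread(f'pics/{n}.png');m=(im.max(2)<85).astype(np.uint8)
    for i,(u,v) in enumerate(g):
        w=np.zeros_like(m);w[v-14:v+15,u-22:u+23]=m[v-14:v+15,u-22:u+23]
        ys,xs=np.nonzero(w);c=((xs.min()+xs.max())/2,(ys.min()+ys.max())/2);W[n,i]=c;print(n,i,c,np.ptp(xs),np.ptp(ys),plane(n,*c,.113))
for i in(0,1):print(tri(W["scene",i],W["side",i]))
s=observe();R=Ro.from_euler('xyz',s['ee_rot']).as_matrix();print(R.round(3))
print('tail',tri((232,294),(244,266)))
E
```

```text
scene 0 (np.float64(260.5), np.float64(236.5)) 37 21 [0.45388855 0.04834035 0.113     ]
scene 1 (np.float64(353.5), np.float64(264.0)) 37 28 [ 0.45290354 -0.12727655  0.113     ]
side 0 (np.float64(281.0), np.float64(224.0)) 24 14 [0.43795997 0.04382831 0.113     ]
side 1 (np.float64(338.5), np.float64(263.5)) 29 23 [ 0.44782687 -0.13035449  0.113     ]
[0.43412435 0.03498988 0.12083273]
[ 0.44886687 -0.12917413  0.11377487]
[[-0.954  0.3   -0.   ]
 [ 0.3    0.954 -0.001]
 [ 0.    -0.001 -1.   ]]
tail [0.36133504 0.04240406 0.0466761 ]
```

```bash
python3 -m jog '[{"translation":[0,-0.05,0],"delta_rot":[0,0,0],"grip":100},{"translation":[0,-0.1,0],"delta_rot":[0,0,0],"grip":100},{"translation":[0,-0.15,0],"delta_rot":[0,0,4],"grip":100},{"translation":[0,-0.2,0],"delta_rot":[0,0,8],"grip":100},{"translation":[0,-0.235,0],"delta_rot":[0,0,12],"grip":100},{"translation":[-0.04,-0.248,0],"delta_rot":[0,0,18],"grip":100},{"translation":[-0.08,-0.261,0],"delta_rot":[0,0,24],"grip":100},{"translation":[-0.12,-0.274,0],"delta_rot":[0,0,30],"grip":100},{"translation":[-0.16,-0.287,0],"delta_rot":[0,0,36],"grip":100},{"translation":[-0.196,-0.3,0],"delta_rot":[0,0,42],"grip":100}]'; python3 - <<'E'
from h import *
s=observe();print(s['time_s'],s['ee_pos'],s['ee_rot'],s['joint_positions'])
p=np.array([0.44,0.045,0.302])-s['ee_pos'];print(Ro.from_euler('xyz',s['ee_rot']).as_matrix().T@p)
E
```

```text
time_s: 1.1
ee_pos: [0.3006, 0.2975, 0.3027]
ee_rot: [3.141, 0.0, 2.099]
contact_force: [-0.1, 0.5, 0.6]
width: 0.0935
finger_force: 0.0
1.1 [0.30064028 0.29745088 0.3026919 ] [3.14134185e+00 2.84527610e-05 2.09921035e+00] [ 7.19773052e-01 -4.56979714e-01  1.94395510e+00 -7.58997506e-05
  1.65437645e+00  1.91352676e-01]
[-0.28827872 -0.00692476  0.00069837]
```

```bash
python3 -m jog '[{"translation":[-0.04,-0.001,0],"delta_rot":[0,0,4],"grip":100},{"translation":[-0.08,-0.002,0],"delta_rot":[0,0,8],"grip":100},{"translation":[-0.12,-0.003,0],"delta_rot":[0,0,12],"grip":100},{"translation":[-0.16,-0.004,0],"delta_rot":[0,0,16],"grip":100},{"translation":[-0.2,-0.005,0],"delta_rot":[0,0,20],"grip":100},{"translation":[-0.24,-0.006,0],"delta_rot":[0,0,25],"grip":100},{"translation":[-0.27,-0.007,0],"delta_rot":[0,0,25],"grip":100},{"translation":[-0.288,-0.007,0],"delta_rot":[0,0,25],"grip":100},{"translation":[-0.288,-0.007,0],"delta_rot":[0,0,25],"grip":100},{"translation":[-0.288,-0.007,0],"delta_rot":[0,0,25],"grip":100}]'; python3 - <<'E'
from h import *
import json
s=observe();print(s['time_s'],s['ee_pos'],s['ee_rot'],s['joint_positions'])
json.dump([list(s['ee_pos']),list(s['ee_rot'])],open('w1.json','w'))
cv2.imwrite('pics/w1.png',snapshot("wrist")[:,:,::-1])
E
```

```text
time_s: 2.1
ee_pos: [0.4396, 0.0474, 0.3025]
ee_rot: [-3.141, -0.0, 1.667]
contact_force: [-0.1, -0.0, 0.3]
width: 0.0928
finger_force: 0.0
2.1 [0.4396423  0.04737429 0.30248741] [-3.14095707e+00 -2.42362111e-04  1.66655589e+00] [ 4.95372139e-02 -4.09036401e-01  1.91114164e+00  2.13248046e-04
  1.64013351e+00 -4.62077233e-02]
```

View pics/w1.png

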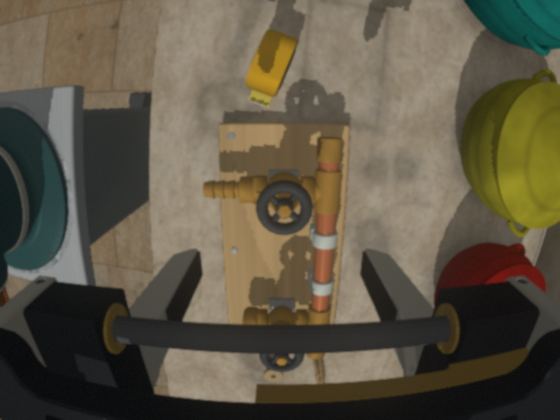

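The wrist view shows the hose wheel centred at about (284,207), with the barbed tail running left to (205,190). The capped wheel is at (282,355).

```bash
cat >> h.py <<'E'
def wray(pos,rot,u,v,z):
    c=camera_model("wrist");x,y=u-c['cx'],v-c['cy'];r=np.hypot(x,y);t=r/c['fx']
    d=np.array([np.sin(t)*x/r,np.sin(t)*y/r,np.cos(t)]);T=c['T_tool_cam'];R=Ro.from_euler('xyz',rot).as_matrix()
    o=R@T[:3,3]+pos;d=R@T[:3,:3]@d;return o+d*(z-o[2])/d[2]
E
python3 - <<'E'
from h import *
import json
p,r=map(np.array,json.load(open('w1.json')))
im=cv2.imread('pics/w1.png');m=np.zeros((420,560),np.uint8);m[170:245,245:325]=(im.max(2)<75)[170:245,245:325]
n,l,st,ce=cv2.connectedComponentsWithStats(m);k=1+st[1:,4].argmax();print(st[k],ce[k])
c=st[k,:2]+st[k,2:4]/2-.5
for q in (c,(284.5,207.5)):
    h=wray(p,r,*q,.114);print(q,h,Ro.from_euler('xyz',r).as_matrix().T@(np.array([*h[:2],.114+.065])-p))
print(wray(p,r,282,356,.113))
E
```

```text
[ 257  179   56   55 1808] [284.08628319 204.89214602]
[284.5 206. ] [0.44193225 0.05071346 0.114     ] [0.00307499 0.00267721 0.12348649]
(284.5, 207.5) [0.44206862 0.0493559  0.114     ] [0.00171061 0.00268315 0.12348615]
[ 0.45680482 -0.12217994  0.113     ]
```

```bash
python3 -m jog '[{"translation":[0.0025,0.0027,0.03],"delta_rot":[0,0,0],"grip":100},{"translation":[0.0025,0.0027,0.06],"delta_rot":[0,0,0],"grip":100},{"translation":[0.0025,0.0027,0.09],"delta_rot":[0,0,0],"grip":100},{"translation":[0.0025,0.0027,0.11],"delta_rot":[0,0,0],"grip":100},{"translation":[0.0025,0.0027,0.1235],"delta_rot":[0,0,0],"grip":100},{"translation":[0.0025,0.0027,0.1235],"delta_rot":[0,0,0],"grip":75}]' && python3 -m jog '[{"translation":[0,0,0],"delta_rot":[0,0,0],"grip":40},{"translation":[0,0,0],"delta_rot":[0,0,0],"grip":20},{"translation":[0,0,0],"delta_rot":[0,0,0],"grip":0},{"translation":[0,0,0],"delta_rot":[0,0,0],"grip":0},{"translation":[0,0,0],"delta_rot":[0,0,0],"grip":0},{"translation":[0,0,0],"delta_rot":[0,0,0],"grip":0}]'
```

```text
time_s: 2.75
ee_pos: [0.4416, 0.0507, 0.1779]
ee_rot: [-3.14, -0.0, 1.668]
contact_force: [-0.5, -0.2, -0.4]
width: 0.0889
finger_force: 0.0
time_s: 3.35
ee_pos: [0.442, 0.05, 0.1794]
ee_rot: [-3.141, 0.0, 1.667]
contact_force: [-5.2, -0.3, 3.5]
width: 0.0488
finger_force: 30.0
```

```bash
python3 -m jog '[{"translation":[0,0,-0.001],"delta_rot":[0,0,-4],"grip":0},{"translation":[0,0,-0.002],"delta_rot":[0,0,-8],"grip":0},{"translation":[0,0,-0.0029],"delta_rot":[0,0,-12],"grip":0},{"translation":[0,0,-0.0039],"delta_rot":[0,0,-16],"grip":0},{"translation":[0,0,-0.0049],"delta_rot":[0,0,-20],"grip":0},{"translation":[0,0,-0.0059],"delta_rot":[0,0,-24],"grip":0},{"translation":[0,0,-0.0068],"delta_rot":[0,0,-28],"grip":0},{"translation":[0,0,-0.0078],"delta_rot":[0,0,-32],"grip":0},{"translation":[0,0,-0.0088],"delta_rot":[0,0,-36],"grip":0},{"translation":[0,0,-0.0098],"delta_rot":[0,0,-40],"grip":0}]'; python3 - <<'E'
from h import *
s=observe();print(s['moment'],s['joint_positions'])
E
```

```text
time_s: 4.35
ee_pos: [0.4417, 0.0498, 0.1891]
ee_rot: [-3.14, -0.001, 2.368]
contact_force: [-9.3, -2.8, 4.4]
width: 0.0485
finger_force: 30.0
[-0.46295684  1.6776266  -0.47105521] [ 5.50879989e-02 -3.56206128e-01  2.05698540e+00 -3.83588455e-04
  1.44294011e+00 -7.41878269e-01]
```

```bash
python3 -m jog '[{"translation":[0,0,-0.001],"delta_rot":[0,0,-4],"grip":0},{"translation":[0,0,-0.002],"delta_rot":[0,0,-8],"grip":0},{"translation":[0,0,-0.0029],"delta_rot":[0,0,-12],"grip":0},{"translation":[0,0,-0.0039],"delta_rot":[0,0,-16],"grip":0},{"translation":[0,0,-0.0049],"delta_rot":[0,0,-20],"grip":0},{"translation":[0,0,-0.0059],"delta_rot":[0,0,-24],"grip":0},{"translation":[0,0,-0.0068],"delta_rot":[0,0,-28],"grip":0},{"translation":[0,0,-0.0073],"delta_rot":[0,0,-30],"grip":0}]'; python3 - <<'E'
from h import *
s=observe();print(s['moment'],s['ee_rot'])
E
python3 -m jog '[{"translation":[0,0,-0.0005],"delta_rot":[0,0,-2],"grip":0},{"translation":[0,0,-0.001],"delta_rot":[0,0,-4],"grip":0},{"translation":[0,0,-0.001],"delta_rot":[0,0,-4],"grip":0}]'; python3 - <<'E'
from h import *
s=observe();print(s['moment'],s['ee_rot'])
E
```

```text
time_s: 5.15
ee_pos: [0.4415, 0.0495, 0.1964]
ee_rot: [-3.14, -0.002, 2.891]
contact_force: [-12.3, -6.9, 5.9]
width: 0.0483
finger_force: 30.0
[-0.98238227  1.96140819 -0.50060649] [-3.13970155e+00 -2.23181800e-03  2.89116620e+00]
time_s: 5.45
ee_pos: [0.4415, 0.0495, 0.1974]
ee_rot: [-3.14, -0.002, 2.96]
contact_force: [-12.1, -6.4, 6.1]
width: 0.0485
finger_force: 30.0
[-1.02239499  2.03694873 -0.42572758] [-3.13979829e+00 -2.34992239e-03  2.95956788e+00]
```

```bash
for i in 1; do python3 -m jog '[{"translation":[0,0,-0.0005],"delta_rot":[0,0,-2],"grip":0},{"translation":[0,0,-0.0007],"delta_rot":[0,0,-3],"grip":0},{"translation":[0,0,-0.0007],"delta_rot":[0,0,-3],"grip":0}]'; python3 -c "
from h import *
s=observe();print(s['moment'],s['ee_rot'])"; done
python3 -m jog '[{"translation":[0,0,-0.0005],"delta_rot":[0,0,-2],"grip":0},{"translation":[0,0,-0.0007],"delta_rot":[0,0,-3],"grip":0},{"translation":[0,0,-0.0007],"delta_rot":[0,0,-3],"grip":0}]';python3 -c "
from h import *
s=observe();print(s['moment'],s['ee_rot'])"
```

```text
time_s: 5.75
ee_pos: [0.4415, 0.0495, 0.1979]
ee_rot: [-3.14, -0.003, 3.011]
contact_force: [-11.4, -6.1, 5.1]
width: 0.0483
finger_force: 30.0
[-1.04242397  1.90100123 -0.94711555] [-3.13987890e+00 -2.57571536e-03  3.01078211e+00]
time_s: 6.05
ee_pos: [0.4425, 0.0494, 0.1982]
ee_rot: [-3.14, 0.001, 3.063]
contact_force: [7.7, -6.7, -8.1]
width: 0.0485
finger_force: 30.0
[-1.15881288 -1.17086531 -0.48687722] [-3.14001535e+00  7.49677192e-04  3.06342720e+00]
```

The moment rose to 0.95 N m and then slipped, which suggests the stop. I'll let go, back off, regrip and push again to confirm.

```bash
python3 -m jog '[{"translation":[0,0,0],"delta_rot":[0,0,0],"grip":80},{"translation":[0,0,0],"delta_rot":[0,0,0],"grip":80},{"translation":[0,0,0],"delta_rot":[0,0,0],"grip":80},{"translation":[0,0,0],"delta_rot":[0,0,5],"grip":80},{"translation":[0,0,0],"delta_rot":[0,0,10],"grip":80},{"translation":[0,0,0],"delta_rot":[0,0,10],"grip":80}]'
python3 -m jog '[{"translation":[0,0,0],"delta_rot":[0,0,0],"grip":0},{"translation":[0,0,0],"delta_rot":[0,0,0],"grip":0},{"translation":[0,0,0],"delta_rot":[0,0,0],"grip":0},{"translation":[0,0,0],"delta_rot":[0,0,0],"grip":0},{"translation":[0,0,0],"delta_rot":[0,0,0],"grip":0},{"translation":[0,0,0],"delta_rot":[0,0,0],"grip":0}]';python3 -c "
from h import *
s=observe();print(s['moment'],s['ee_rot'])"
python3 -m jog '[{"translation":[0,0,0],"delta_rot":[0,0,-1],"grip":0},{"translation":[0,0,0],"delta_rot":[0,0,-2],"grip":0},{"translation":[0,0,0],"delta_rot":[0,0,-2],"grip":0}]';python3 -c "
from h import *
s=observe();print(s['moment'],s['ee_rot'])"
python3 -m jog '[{"translation":[0,0,0],"delta_rot":[0,0,-1],"grip":0},{"translation":[0,0,0],"delta_rot":[0,0,-2],"grip":0},{"translation":[0,0,0],"delta_rot":[0,0,-2],"grip":0}]';python3 -c "
from h import *
s=observe();print(s['moment'],s['ee_rot'])"
```

```text
time_s: 6.65
ee_pos: [0.4423, 0.0501, 0.1989]
ee_rot: [3.141, 0.0, 2.888]
contact_force: [-0.8, -0.3, -0.5]
width: 0.0739
finger_force: 0.0
time_s: 7.25
ee_pos: [0.4421, 0.0494, 0.1987]
ee_rot: [-3.14, -0.0, 2.889]
contact_force: [-2.0, -7.9, 1.4]
width: 0.0484
finger_force: 30.0
[-1.39283704  0.4020777   0.00541716] [-3.13964932e+00 -1.04270499e-04  2.88946355e+00]
time_s: 7.55
ee_pos: [0.4417, 0.0495, 0.1986]
ee_rot: [-3.14, -0.002, 2.925]
contact_force: [-8.3, -5.1, 3.4]
width: 0.0486
finger_force: 30.0
[-1.20693679  1.27537501 -0.37091779] [-3.13966165e+00 -1.56934295e-03  2.92464753e+00]
time_s: 7.85
ee_pos: [0.4424, 0.0493, 0.1986]
ee_rot: [-3.14, 0.001, 2.96]
contact_force: [2.2, -8.7, -2.4]
width: 0.0486
finger_force: 30.0
[-1.32265249 -0.34574972 -0.14212575] [-3.13981375e+00  6.19809590e-04  2.95960277e+00]
```

```bash
python3 -m jog '[{"translation":[0,0,0],"delta_rot":[0,0,-2],"grip":0},{"translation":[0,0,0],"delta_rot":[0,0,-4],"grip":0},{"translation":[0,0,0],"delta_rot":[0,0,-5],"grip":0}]';python3 -c "
from h import *
s=observe();print(s['moment'],s['ee_rot'])"
python3 -m jog '[{"translation":[0,0,0],"delta_rot":[0,0,0],"grip":100},{"translation":[0,0,0],"delta_rot":[0,0,0],"grip":100},{"translation":[0,0,0],"delta_rot":[0,0,0],"grip":100},{"translation":[0,0,0],"delta_rot":[0,0,0],"grip":100},{"translation":[0,0,-0.03],"delta_rot":[0,0,0],"grip":100},{"translation":[0,0,-0.07],"delta_rot":[0,0,0],"grip":100},{"translation":[0,0,-0.104],"delta_rot":[0,0,0],"grip":100},{"translation":[0,0,-0.104],"delta_rot":[0,0,0],"grip":100},{"translation":[0,0,-0.104],"delta_rot":[0,0,0],"grip":100}]'
python3 - <<'E'
from h import *
import json
s=observe();print(s['ee_pos'],s['ee_rot'])
json.dump([list(s['ee_pos']),list(s['ee_rot'])],open('w2.json','w'))
w=snapshot("wrist")[:,:,::-1];cv2.imwrite('pics/w2.png',w);cv2.imwrite('pics/side2.png',snapshot("side")[:,:,::-1])
p,r=map(np.array,json.load(open('w1.json')));p2=np.array(s['ee_pos']);r2=np.array(s['ee_rot'])
# rectify both onto horizontal plane around hub (top view: right=+x, up=+y)
def top(im,p,r,z):
    c=camera_model("wrist");T=c['T_tool_cam'];R=Ro.from_euler('xyz',r).as_matrix()
    g=np.linspace(-.035,.035,350);X,Y=np.meshgrid(.442+g,.0505-g);P=np.stack([X,Y,np.full_like(X,z)],-1)
    q=((P-p)@R-T[:3,3])@T[:3,:3];h=np.hypot(q[...,0],q[...,1]);k=np.arctan2(h,q[...,2])*c['fx']/h
    return cv2.remap(im,(q[...,0]*k+c['cx']).astype(np.float32),(q[...,1]*k+c['cy']).astype(np.float32),cv2.INTER_CUBIC)
o=np.hstack([top(cv2.imread('pics/w1.png'),p,r,.114),top(w.copy(),p2,r2,.133)])
cv2.imwrite('pics/top.png',np.clip(o.astype(float)*1.8,0,255).astype(np.uint8))
E
```

```text
time_s: 8.15
ee_pos: [0.4425, 0.0493, 0.1986]
ee_rot: [-3.14, 0.001, 3.047]
contact_force: [4.9, -7.9, -4.5]
width: 0.0485
finger_force: 30.0
[-1.31820048 -0.89985168 -0.35501669] [-3.13991752e+00  9.70032428e-04  3.04732724e+00]
time_s: 9.05
ee_pos: [0.4424, 0.0501, 0.303]
ee_rot: [3.141, 0.001, 3.046]
contact_force: [-0.1, -0.1, -0.7]
width: 0.0929
finger_force: 0.0
[0.44235322 0.05009795 0.30297709] [3.14134839e+00 9.86640315e-04 3.04627913e+00]
```

View pics/top.png

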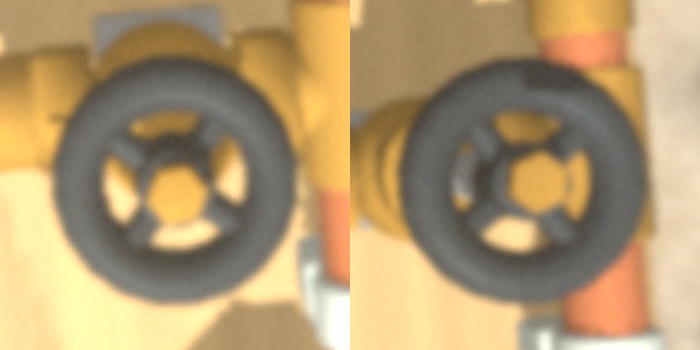

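View pics/w2.png

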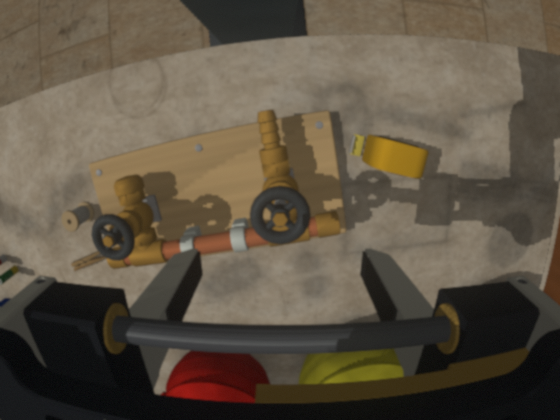

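The right-hand view shows the spokes about 78° further round than at the start (mod 90). I'll measure that numerically, with the capped wheel as the shut reference.

```bash
python3 - <<'E'
from h import *
import json
from scipy.ndimage import map_coordinates
c=camera_model("wrist");T=c['T_tool_cam']
def spokes(f,hub,z):
    p,r=map(np.array,json.load(open(f+'.json')));im=cv2.imread(f'pics/{f}.png').max(2).astype(float);R=Ro.from_euler('xyz',r).as_matrix()
    a=np.deg2rad(np.arange(0,360,1.));prof=0
    for rad in np.arange(.0095,.0135,.0005):
        P=np.stack([hub[0]+rad*np.cos(a),hub[1]+rad*np.sin(a),np.full_like(a,z)],-1)
        q=((P-p)@R-T[:3,3])@T[:3,:3];h=np.hypot(q[:,0],q[:,1]);k=np.arctan2(h,q[:,2])*c['fx']/h
        prof=prof+map_coordinates(im,[q[:,1]*k+c['cy'],q[:,0]*k+c['cx']],order=1)/8
    d=np.clip(110-prof,0,60);g=[np.roll(d,-k)[::90].sum() for k in range(90)]
    ph=np.rad2deg(np.angle((d*np.exp(4j*a)).sum()))/4%90
    return ph,[int(x) for x in prof[::10]]
def cen(f,u,v,z,w=32):
    p,r=map(np.array,json.load(open(f+'.json')));im=cv2.imread(f'pics/{f}.png').max(2);m=np.zeros((420,560),np.uint8);m[v-w:v+w,u-w:u+w]=(im<80)[v-w:v+w,u-w:u+w]
    n,l,st,ce=cv2.connectedComponentsWithStats(m);k=1+st[1:,4].argmax();q=st[k,:2]+st[k,2:4]/2-.5;return wray(p,r,*q,z),st[k]
for f,u,v,z in(("w1",284,207,.114),("w2",279,214,.133),("w2",113,237,.113)):
    h,st=cen(f,u,v,z,26 if u==113 else 34);print(f,h,st);print(spokes(f,h,z)); print([round(spokes(f,h+np.array([dx,dy,0]),z)[0],1) for dx,dy in((.001,0),(-.001,0),(0,.001),(0,-.001))])
E
```

```text
w1 [0.44211498 0.05381583 0.114     ] [ 257  173   56   61 2025]
(np.float64(49.60242684088818), [112, 92, 73, 62, 62, 61, 65, 69, 68, 68, 67, 67, 67, 71, 80, 63, 57, 65, 77, 103, 122, 130, 127, 105, 96, 118, 143, 148, 144, 138, 105, 75, 77, 134, 142, 133])
[np.float64(41.1), np.float64(53.7), np.float64(42.8), np.float64(52.4)]
w2 [0.43819486 0.04988728 0.133     ] [ 250  180   61   64 2407]
(np.float64(42.603096393311446), [122, 115, 79, 56, 50, 74, 81, 85, 89, 90, 69, 52, 58, 55, 57, 58, 56, 56, 58, 64, 73, 77, 53, 50, 55, 92, 134, 148, 152, 142, 103, 69, 79, 98, 123, 122])
[np.float64(42.5), np.float64(42.8), np.float64(40.6), np.float64(44.9)]
w2 [ 0.45361831 -0.1160597   0.113     ] [  92  211   47   49 1568]
(np.float64(68.29543543178507), [100, 72, 54, 47, 49, 55, 60, 58, 55, 54, 54, 53, 54, 54, 55, 56, 56, 56, 62, 78, 102, 122, 128, 96, 52, 51, 65, 90, 120, 126, 125, 121, 101, 69, 85, 106])
[np.float64(62.7), np.float64(76.0), np.float64(72.4), np.float64(64.9)]
```

```bash
python3 -m jog '[{"translation":[0.0005,-0.001,0.03],"delta_rot":[0,0,5],"grip":100},{"translation":[0.0005,-0.001,0.06],"delta_rot":[0,0,10],"grip":100},{"translation":[0.0005,-0.001,0.085],"delta_rot":[0,0,15],"grip":100},{"translation":[0.0005,-0.001,0.103],"delta_rot":[0,0,15],"grip":80},{"translation":[0.0005,-0.001,0.103],"delta_rot":[0,0,15],"grip":60},{"translation":[0.0005,-0.001,0.103],"delta_rot":[0,0,15],"grip":0},{"translation":[0.0005,-0.001,0.103],"delta_rot":[0,0,15],"grip":0},{"translation":[0.0005,-0.001,0.103],"delta_rot":[0,0,15],"grip":0},{"translation":[0.0005,-0.001,0.103],"delta_rot":[0,0,15],"grip":0},{"translation":[0.0005,-0.001,0.103],"delta_rot":[0,0,15],"grip":0}]'
cat > m.py <<'E'
from h import *
s=observe();print('M',np.round(s['moment'],2),round(float(s['ee_rot'][2]),3))
E
python3 m.py
python3 -m jog '[{"translation":[0,0,0],"delta_rot":[0,0,-1],"grip":0}]'|grep force;python3 m.py
python3 -m jog '[{"translation":[0,0,0],"delta_rot":[0,0,-1],"grip":0}]'|grep force;python3 m.py
python3 -m jog '[{"translation":[0,0,0],"delta_rot":[0,0,-1],"grip":0}]'|grep force;python3 m.py
python3 -m jog '[{"translation":[0,0,0],"delta_rot":[0,0,-1],"grip":0}]'|grep force;python3 m.py
python3 -m jog '[{"translation":[0,0,0],"delta_rot":[0,0,-1],"grip":0}]'|grep force;python3 m.py
```

```text
time_s: 10.15
ee_pos: [0.4419, 0.0491, 0.2004]
ee_rot: [3.141, 0.001, 2.785]
contact_force: [0.1, 1.3, 4.0]
width: 0.0486
finger_force: 30.0
M [ 0.15 -0.06  0.03] 2.785
contact_force: [-0.3, 1.6, 5.4]
finger_force: 30.0
M [ 0.15 -0.06 -0.67] 2.802
contact_force: [6.4, -0.4, 4.5]
finger_force: 30.0
M [-0.11 -1.07 -0.9 ] 2.82
contact_force: [6.5, 0.9, 2.1]
finger_force: 30.0
M [ 0.02 -1.24 -0.84] 2.838
contact_force: [-5.4, 2.2, 1.0]
finger_force: 30.0
M [ 0.62  0.9  -0.24] 2.855
contact_force: [2.5, 0.1, 4.2]
finger_force: 30.0
M [ 0.17 -0.48 -0.33] 2.873
```

With centred grips the moment goes straight to 0.9 N m and then slips, so the wheel is at its stop. I'll release and retreat.

```bash
python3 -m jog '[{"translation":[0,0,0],"delta_rot":[0,0,0],"grip":100},{"translation":[0,0,0],"delta_rot":[0,0,0],"grip":100},{"translation":[0,0,0],"delta_rot":[0,0,0],"grip":100},{"translation":[0,0,0],"delta_rot":[0,0,0],"grip":100},{"translation":[0,0,-0.03],"delta_rot":[0,0,0],"grip":100},{"translation":[0,0,-0.07],"delta_rot":[0,0,0],"grip":100},{"translation":[0,0,-0.12],"delta_rot":[0,0,0],"grip":100},{"translation":[0,0,-0.12],"delta_rot":[0,0,0],"grip":100},{"translation":[0,0,-0.12],"delta_rot":[0,0,0],"grip":100}]'
python3 - <<'E'
from h import *
cv2.imwrite('pics/w3.png',snapshot("wrist")[100:320,:,::-1])
E
```

```text
time_s: 11.55
ee_pos: [0.4418, 0.0491, 0.3204]
ee_rot: [3.141, 0.002, 2.872]
contact_force: [-0.3, -0.4, -0.7]
width: 0.0929
finger_force: 0.0
```

View pics/w3.png

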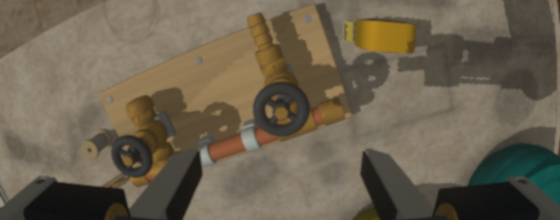

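The hand is clear. The hose wheel, at crop (281,109), is free and raised, and the capped wheel at (131,156) hasn't been touched.

```bash
python3 -c "
from plant import *
print(close_job())"
```

```text
the job is handed in; nothing more can be done
None
```

I opened the hose-tail valve anticlockwise to its stop, confirmed by regripping and pushing until the grip slipped at about 0.9 N m. I then let go, backed the hand clear with the capped valve untouched, and handed the job in at about 11.6 s; no verdict was returned.

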